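# Level the bead-vial shelf with the pressed-on level key

### The arm

A 6-joint arm with a two-finger parallel gripper is mounted at the origin on the work surface. World frame = base frame: x ahead of the robot, y to its left, z up, the work surface at z = 0. Lengths are in mm, angles in rad, forces in N, time in s.
With the tool pointing down it reaches from about 300 to 850 mm from the base axis. Payload 5.4 kg.
Tool frame: the origin (TCP) lies between the finger pads; the fingertips stand 19 mm ahead of it and the grasp point (between the pads) is the TCP (robot.nose_length is the z of the fingertips in the tool frame, in mm); z points along the fingers, y is the line along which they close (so a half turn about z gives the same grasp; the last joint's range is limited). The gripper opens to 85 mm and grips with 20 to 120 N. Pads are 22 mm wide; open, the fingers measure 114 mm over their backs; the gripper's body (76 mm by 85 mm) begins 54 mm behind the grasp point. The pads swing forward as they close: fully open they stand 13 mm farther back than shut.
Start: joints at [-1.4, 0.158, 1.597, -0, 1.386, -0.21], TCP at [213.682, -533.803, 213.699] pointing down, gripper open.
Joint ranges: [-2.91, 2.91], [-0.94, 2.29], [0.18, 2.7], [-1.29, 4.43], [0.17, 2.64], [-3, 3]. Speed limits (rad/s): [2.57, 2.57, 3.14, 3.14, 3.14, 3.14].

### API

Orientations are given as [roll, pitch, yaw] about the fixed x, y, z axes, in that order (R = Rz(yaw) Ry(pitch) Rx(roll)).
In Python, from station import robot gives the robot as it stands.
- The arm moves only by the shell command python3 -m inch 'ROWS' [OPENING]. ROWS is JSON, a list of rows, each a list of 6 numbers: the shift along the tool's x, y, z each as a share of 0.025 m, from -1 to 1, then the turn, a rotation vector about the tool's x, y, z each as a share of 10 degrees, from -1 to 1. In form: [[tx, ty, tz, wx, wy, wz], ...]. A call has 1 to 8 rows; each row shifts and turns the commanded pose from where the row before left it, along the tool's axes as they then stand; what a row does not reach is not made up. A row lasts 1/8 s, in which the tool goes at most 62.5 mm and 10.7 degrees, less where a joint would pass 70% of its speed; a pose out of reach is approached as far as the arm can. A call with a number of a shift or a turn outside -1 to 1 is refused whole. A call with a gripper value outside its range is refused whole. OPENING is the opening, from -1 (shut) to 1 (fully open), set as the call begins (- or left out, the last holds). The fingers move at their own pace and stop on an object; the grip force is fixed at half the most. Time passes only in rows, so rows that do not move let the fingers close. It gives the time, the measured TCP pose, the force, the opening and the grip force at its end, in the units of the state.
- robot.get_obs(): the state, without advancing time (a new reading comes with each control period).
- robot.grab_frame(name): name is "side" or "top"; returns a dict with "color" (384x512x3 uint8, blue, green, red), "fx", "fy", "cx", "cy" (pixels), "dist" ([k1, k2, p1, p2, k3] as OpenCV has them; the pictures are not rectified), "cam_to_world" (4x4, takes a point from camera to world coordinates). Camera axes: x right, y down, z forward; pixel columns grow to the right and rows downward; lengths in mm; the calibration is good to about 2 mm. A picture is of the moment at which its call begins. There is no depth.
- robot.sign_off(): hands the job in; it is judged then, once.
The state is a dict: "time": time; "q": joint angles; "qd": joint speeds; "joint_torque": joint torques, N m; "position": TCP position; "eef_rot": TCP orientation; "ft_force": force on the tool from outside, world axes, zero at the start; "moment": the same for the moment, N m; "width": finger opening in mm; "gripper_force": force on a finger pad.
Only numpy, scipy, OpenCV 4.12 (cv2) and the standard library are available. Lean on these libraries where they do the work, as an engineer would, in place of code of your own. Each camera call takes 0.05 s, during which the arm holds its last target. There are 200 camera calls.

### The job

The little hinged shelf that carries the bead vials sags at the end with the levelling foot. Pick up the level key (the metal block with the bubble vial and black handle), set it slot-down over the two lugs of the foot so that it presses in the spring button between them and sits flush on the shelf, then turn the foot with it until the bubble sits in the middle and the shelf is level. Finish while still gripping the key and pressing it flush on the shelf: do not let go, and leave the other things on the table where they are.

Things in the scene. Friction and masses are not known exactly. Their poses are not given: they have to be found in the camera images.
- key: level key, loose, upright on the table, 0.21 kg: aluminium block 88 (x) x 56 (y) x 22 (z) mm with a bubble vial and a black handle on top. Origin: centre of its flat underside, z up. A slot 11 mm wide (y), 15 mm deep, open below, runs its whole x length; a fixed 8 mm pin at the origin stands down in it, ending 1 mm above the underside. The slot fits the foot's lugs either way round
- key_grip (a point): centre of the key's handle, 54 mm above the key's underside, axes as the key's. Black paddle 30 (x) x 18 (y) x 45 mm tall, 31.5 to 76.5 mm above the underside; grip across its 18 mm (along y). A swivel 27 mm above the underside lets the block tilt up to 0.15 rad about x and y under the handle (0.6 N m/rad), so that it lies flat on a tilted shelf; no play about z
- vial (a point): centre of the round bubble vial on the key's block, 29 mm along the key's +x from its origin, 25.5 mm above the underside; vial 26 mm wide, with a thin centre ring 11 mm wide
- bubble (a point): the bubble (dark, 8 mm wide) in the vial. It moves to the high side, 1.2 mm per 0.01 rad of the block's tilt, settling within about 0.5 s; bubble at vial means that the block is level
- foot_top (a point): levelling foot, on its axis, level with the shelf's top (33 to 40 mm high at the start). z: the shelf's upward normal; x: the line of its two steel lugs, each 12 (x) x 7 (y) x 12 mm high, 8 to 20 mm either side of the axis. Turned counter-clockwise seen from above it raises this end: 0.05 rad of tilt, 9.5 mm of height per rad; friction 0.15 N m. At the start 0.6 to 1.2 rad are needed
- shelf (a joint): tilt of the hinged wooden shelf (150 x 300 mm, 8 mm thick) in rad: 0 level, negative when the foot's end hangs low (-0.06 to -0.03 at the start). With the key on, the foot's lugs have about 0.1 rad of play in the slot either way
- button (a joint): travel (m) of the round 10 mm spring button on the foot's axis between the lugs; its top is 6 mm above the shelf when out, 6 mm below the lug tops. 0 out, 0.005 with the key flush on the shelf, 0.0065 at its stop; 4 N to start, 6.5 N at 0.005
- stand: the vial stand, fixed to the table: base plate 150 (x) x 320 (y) x 10 mm, origin at the underside. The shelf's hinge is at y = +120 mm; the shelf reaches y = -160 mm, with its top 45 mm above the table when level; the foot is at x = 0, y = -70 mm of this frame. A clear acrylic rack with three capped vials is fixed on the shelf at y = +62 to +108 mm, up to 108 mm above the table
- crimper: black plastic-handled crimping tool, 140 mm long, 15 mm high, lying flat, loose bystander; origin in the middle of its underside
- saucer: white ceramic saucer, 90 mm wide, 14 mm high, loose bystander; origin at the centre of its underside
- bead_jar: small glass jar, 44 mm wide, 55 mm high, loose bystander; origin at the centre of its underside
- spool: wooden spool, 44 mm wide, 36 mm high, standing, loose bystander; origin at the centre of its underside
- bead_tray: wooden divided tray 100 x 150 x 22 mm, loose bystander; origin at the centre of its underside
- magnifier: magnifier on a steel stand: foot 90 mm wide, rod 182 mm high, lens 84 mm wide centred 80 mm toward the foot's -y, loose bystander; origin at the centre of the foot's underside
Not all that is in view belongs to the job. Several things look just like the key: the one meant starts farthest to the robot's right.

How it is judged:
By the outcome, as a careful person would: the job done as asked, in the order asked, and still so for the second after the job is handed in, while the arm keeps its last pose, push and grip.
It also fails if it takes over 45 s, if anything falls off the work surface, if the arm or the gripper's body presses on something with over 40 N, if the wrist force passes 120 N, or if a joint passes its speed limit or range.

## Working session

There is one attempt and no reset: what is moved stays moved. The work goes in short steps, Python scripts to look and compute and a shell command to move; the robot and the scene stay as the last step left them, time stands still between calls to the robot, and variables do not carry over. Pictures are saved under pics/ and viewed, at most 10 in all, crops included, and the job is handed in when it is done.

```bash
mkdir -p pics; ls; python3 - <<'E'
from station import robot
import cv2
o=robot.get_obs();print({k:o[k] for k in('time','position','eef_rot','width','ft_force')})
for n in('top','side'):
    f=robot.grab_frame(n);cv2.imwrite(f'pics/{n}0.png',f['color']);print(n,f['fx'],f['fy'],f['cx'],f['cy'],f['dist']);print(f['cam_to_world'])
E
```

```text
pics
{'time': 0.0, 'position': array([ 213.55377577, -533.1777489 ,  212.70316167]), 'eef_rot': array([-3.13970819e+00, -3.93585591e-04,  3.80752870e-01]), 'width': 85.69788776221766, 'ft_force': array([ 0.27920536, -0.55641699,  0.0207849 ])}
top 452.4840825493307 452.4840825493307 253.14925251809433 188.3496001259182 [0.05220007 0.         0.         0.         0.        ]
[[-6.43224469e-03 -9.89762773e-01  1.42577277e-01  3.30092410e+02]
 [-9.99974450e-01  5.92184745e-03 -4.00383713e-03  4.59809310e+01]
 [ 3.11852805e-03 -1.42599388e-01 -9.89775575e-01  1.25400865e+03]
 [ 0.00000000e+00  0.00000000e+00  0.00000000e+00  1.00000000e+00]]
side 396.2635722861536 396.2635722861536 252.97109881868653 190.1957009045317 [-0.11742164  0.          0.          0.          0.        ]
[[-7.64049877e-01 -4.62043577e-01  4.50270494e-01  3.30879612e+01]
 [-6.45126103e-01  5.40314737e-01 -5.40252067e-01  6.23286946e+02]
 [ 6.33221386e-03 -7.03260775e-01 -7.10903781e-01  8.31452378e+02]
 [ 0.00000000e+00  0.00000000e+00  0.00000000e+00  1.00000000e+00]]
```

View pics/top0.png

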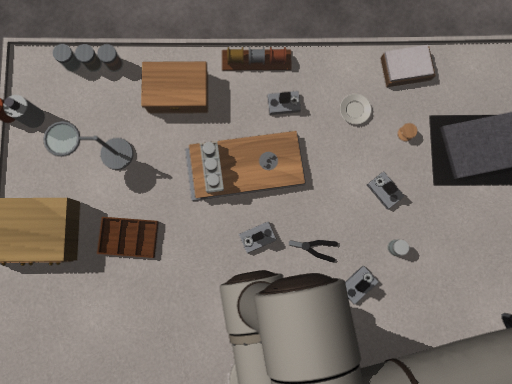

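View pics/side0.png

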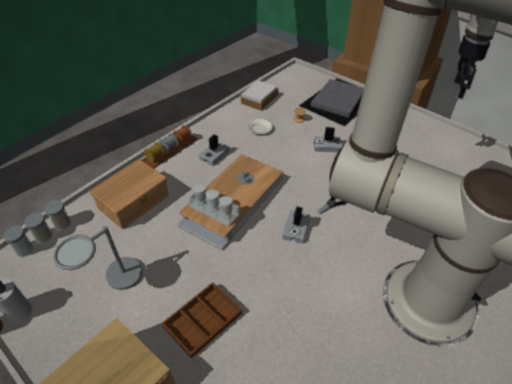

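The top view shows four key look-alikes at about (285,102), (257,237), (360,286) and (384,190). The last is farthest right. The foot is at about (268,160), on the shelf. I'll zoom in on the foot and that key.

```bash
cat > h.py <<'E'
import numpy as np, cv2
from station import robot
def ray(f,uv):
    K=np.array([[f['fx'],0,f['cx']],[0,f['fy'],f['cy']],[0,0,1]])
    n=cv2.undistortPoints(np.array(uv,float).reshape(-1,1,2),K,np.array(f['dist']))[:,0]
    T=np.array(f['cam_to_world']);d=np.c_[n,np.ones(len(n))]@T[:3,:3].T
    return T[:3,3],d
def onz(f,uv,z):
    o,d=ray(f,uv);return o+d*((np.asarray(z)-o[2])/d[:,2])[:,None]
def proj(f,P):
    T=np.array(f['cam_to_world']);W=np.linalg.inv(T)
    K=np.array([[f['fx'],0,f['cx']],[0,f['fy'],f['cy']],[0,0,1]])
    return cv2.projectPoints(np.array(P,float).reshape(-1,1,3),cv2.Rodrigues(W[:3,:3])[0],W[:3,3],K,np.array(f['dist']))[0][:,0]
def tri(f,a,g,b):
    o,d=ray(f,[a]);p,e=ray(g,[b]);d=d[0]/np.linalg.norm(d);e=e[0]/np.linalg.norm(e)
    s=np.linalg.lstsq(np.c_[d,-e],p-o,rcond=None)[0];A=o+s[0]*d;B=p+s[1]*e
    return (A+B)/2,np.linalg.norm(A-B)
def crop(f,c,r,s):
    u,v=c;return cv2.resize(f['color'][v-r:v+r,u-r:u+r],None,fx=s,fy=s,interpolation=cv2.INTER_CUBIC)
E
python3 - <<'E'
from h import *
t=robot.grab_frame('top');s=robot.grab_frame('side')
a=np.hstack([crop(t,(384,190),28,7),crop(t,(268,160),28,7)])
b=np.hstack([crop(s,(327,142),28,7),crop(s,(246,178),28,7)])
cv2.imwrite('pics/z.png',cv2.resize(np.vstack([a[:,:],b]),None,fx=.76,fy=.76))
print(onz(t,[[384,190],[268,160],[360,286],[500,380]],[22,38,22,0]))
E
```

```text
[[ 5.00849377e+02 -3.17511513e+02  2.20000000e+01]
 [ 5.83478137e+02 -1.25328934e-01  3.80000000e+01]
 [ 2.43809617e+02 -2.41134721e+02  2.20000000e+01]
 [ 6.33899920e+00 -5.94041764e+02  0.00000000e+00]]
```

View pics/z.png

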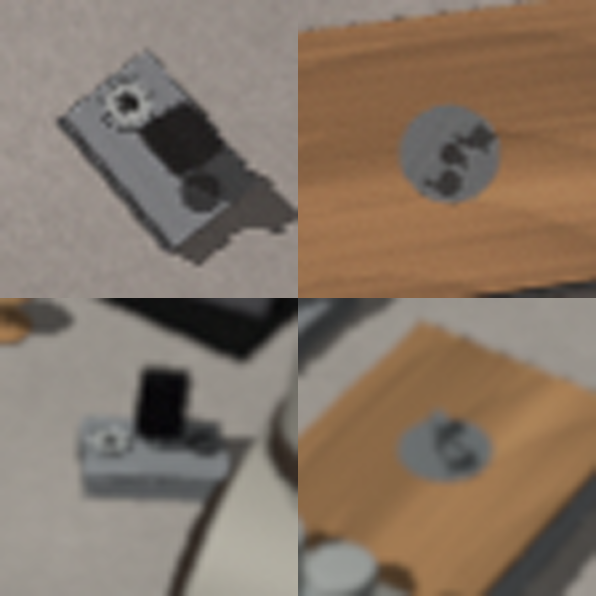

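```bash
python3 - <<'E'
from h import *
t=robot.grab_frame('top');s=robot.grab_frame('side')
def masks(f,c,r):
    u,v=c;im=f['color'][v-r:v+r,u-r:u+r].astype(float);return im,im.mean(2),im[:,:,2]-im[:,:,0]
out={}
for n,f,c in(('top',t,(268,160)),('side',s,(246,178))):
    im,g,rb=masks(f,c,16)
    m=(rb<35).astype(np.uint8)
    k,l,st,ce=cv2.connectedComponentsWithStats(m)
    i=l[16,16] or np.argmax(st[1:,4])+1
    cn=max(cv2.findContours((l==i).astype(np.uint8),0,1)[0],key=cv2.contourArea)
    e=cv2.fitEllipse(cv2.convexHull(cn))
    print(n,'disc',st[i],ce[i]+np.array(c)-16,'ell',np.array(e[0])+np.array(c)-16,e[1:])
    out[n]=(ce[i]+np.array(c)-16)
print('disc onz top',onz(t,[out['top']],[37]),'side',onz(s,[out['side']],[37]),tri(t,out['top'],s,out['side']))
# foot contrast
def st(f,c):
    a=crop(f,c,14,14);return cv2.convertScaleAbs(a,alpha=1.8,beta=-60)
cv2.imwrite('pics/foot.png',np.hstack([st(t,(268,160)),st(s,(246,178))]))
# key: vial & dark disc & handle
P=onz(t,[[380.4,181.4],[393.6,198.1]],[25.5,22]);print(P)
for n,f,c in(('top',t,(390,186)),('side',s,(330,136))):
    im,g,rb=masks(f,c,14);m=(g<45).astype(np.uint8);k,l,sx,ce=cv2.connectedComponentsWithStats(m)
    for i in range(1,k):
        if sx[i,4]>8: print(n,sx[i],ce[i]+np.array(c)-14, cv2.minAreaRect(np.argwhere(l==i)[:,::-1].astype(np.float32)))
E
```

```text
top disc [  7   8  19  18 273] [268.03296703 160.49084249] ell [268.0274086 160.4935112] ((17.899011611938477, 18.56760025024414), 91.91839599609375)
side disc [  7   9  17  14 173] [244.98265896 177.83815029] ell [245.00835991 177.68960762] ((13.06305980682373, 16.57609748840332), 90.66065216064453)
disc onz top [[ 5.82314769e+02 -2.38664593e-01  3.70000000e+01]] side [[586.57536596  -3.99705736  37.        ]] (array([5.81726523e+02, 3.88204978e-01, 4.29534146e+01]), np.float64(1.5019136890442975))
[[ 524.21322242 -307.81509532   25.5       ]
 [ 478.3612768  -342.45447463   22.        ]]
top [  7  10  15  17 139] [390.37410072 188.8057554 ] ((16.0, 17.5), (17.677669525146484, 10.60660171508789), 45.0)
side [22  0  6  3 13] [341.         122.69230769] ((24.5, 1.0), (2.0, 5.0), 90.0)
side [  9   6  14  14 115] [329.62608696 134.56521739] ((15.5, 12.5), (13.0, 13.0), 0.0)
```

View pics/foot.png

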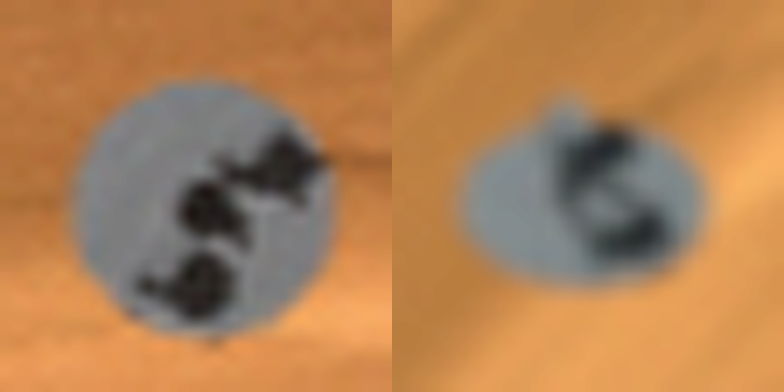

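The dark spots are shadows cast to the right by the lugs and the black button, so half the difference between the two lug shadows, (290,160) and (203,285) in the crop, gives the lug direction. The disc centre is at top-image pixel (268.0,160.5).

```bash
python3 - <<'E'
from h import *
t=robot.grab_frame('top');s=robot.grab_frame('side')
# foot shadows
for n,f,c,z,a in(('top',t,(268,160),37,1),('side',s,(246,178),37,1)):
    g=f['color'].astype(float).mean(2);r=14;u,v=c
    big=cv2.resize(g[v-r:v+r,u-r:u+r],None,fx=8,fy=8,interpolation=cv2.INTER_CUBIC)
    for th in(60,75,85):
        k,l,st,ce=cv2.connectedComponentsWithStats((big<th).astype(np.uint8))
        L=[(int(st[i,4]),(ce[i]+.5)/8-.5+np.array(c)-r) for i in range(1,k) if st[i,4]>120]
        P=onz(f,[p for _,p in L],z) if L else []
        print(n,th,[(a,p.round(1),q[:2].round(1)) for (a,p),q in zip(L,P)])
# key
def px(f,c,r,q,sc=5.32): return np.array(q)/sc-.5+np.array(c)-r
A=[px(t,(384,190),28,q) for q in((147,50),(62,118),(172,243),(130,103),(200,192),(210,165))]
print(onz(t,A,[22,22,22,25.5,22,0]).round(1))
vs=px(s,(327,142),28,(110,440-298)); ds=px(s,(327,142),28,(205,440-298))
print('vial tri',tri(t,A[3],s,vs),'disc tri',tri(t,A[4],s,ds))
top_h=px(s,(327,142),28,(165,374-298)); print(onz(s,[top_h],[76.5]))
# long edge fit in top: enlarge & hough-free: print handle dark tri
print('handle',tri(t,(390.37,188.8),s,(329.6,134.6)))
E
```

```text
top 60 [(602, array([273.4, 157.6]), array([590.4, -15. ])), (567, array([268.5, 160.6]), array([582. ,  -1.5])), (655, array([267.8, 166. ]), array([567. ,   0.6]))]
top 75 [(2100, array([271.2, 158.9]), array([586.6,  -9. ])), (1172, array([267.5, 166. ]), array([566.9,   1.4]))]
top 85 [(2769, array([271.2, 158.9]), array([586.6,  -9.1])), (1504, array([267.4, 166. ]), array([566.9,   1.8]))]
side 60 [(132, array([246.4, 174.3]), array([593.2, -17.9]))]
side 75 [(742, array([246. , 174.7]), array([593. , -15.8])), (573, array([248.8, 180.5]), array([571. ,  -2.8]))]
side 85 [(1268, array([245.9, 175. ]), array([592.6, -15. ])), (990, array([248.6, 180.4]), array([571.4,  -2.6]))]
[[ 554.  -317.6   22. ]
 [ 518.7 -272.4   22. ]
 [ 453.5 -325.6   22. ]
 [ 525.7 -306.6   25.5]
 [ 479.8 -341.2   22. ]
 [ 496.6 -354.     0. ]]
vial tri (array([ 525.73799622, -305.88265091,   27.46907662]), np.float64(0.7538931302849845)) disc tri (array([ 478.20600422, -337.6832421 ,   33.34896117]), np.float64(0.41621222197878144))
[[ 506.31241665 -325.35579702   76.5       ]]
handle (array([ 500.75932767, -325.32722839,   51.75497958]), np.float64(2.0096092947835538))
```

```bash
cat >> h.py <<'E'
def goal(x,y,z,yaw):
    "remaining shift (tool axes, units of 25 mm) and turn about tool z (units of 10 deg)"
    from scipy.spatial.transform import Rotation as R
    o=robot.get_obs();r=R.from_euler('xyz',o['eef_rot'])
    w=r.inv()*R.from_euler('xyz',[np.pi,0,yaw])
    print('t',o['time'],'pos',o['position'].round(1),'yaw',o['eef_rot'].round(3),'F',o['ft_force'].round(1),'q',o['q'].round(2))
    print('shift',(r.inv().apply(np.array([x,y,z])-o['position'])/25).round(2),'turn',(w.as_rotvec()/np.radians(10)).round(2))
E
python3 -m inch '[[0.86,-0.22,0.15,0,0,0],[0.86,-0.22,0.15,0,0,0],[0.86,-0.22,0.15,0,0,0],[0.86,-0.22,0.15,0,0,0],[0.86,-0.22,0.15,0,0,0],[0.86,-0.22,0.15,0,0,0],[0.86,-0.22,0.15,0,0,0],[0.86,-0.22,0.15,0,0,0]]' 1
python3 -m inch '[[0.86,-0.22,0.15,0,0,0],[0.86,-0.22,0.15,0,0,0],[0.86,-0.22,0.15,0,0,0],[0.86,-0.22,0.15,0,0,0],[0.86,-0.22,0.15,0,0,0],[0.86,-0.22,0.15,0,0,0],[0.86,-0.22,0.15,0,0,0],[0.86,-0.22,0.15,0,0,0]]'
python3 -m inch '[[0,0,0,0,0,-0.8],[0,0,0,0,0,-0.8],[0,0,0,0,0,0]]'
python3 - <<'E'
from h import *
goal(502,-324.5,54,.66)
t=robot.grab_frame('top');s=robot.grab_frame('side')
cv2.imwrite('pics/b.png',cv2.resize(np.hstack([t['color'][:, 200:],s['color'][:,100:]]),(796,424)))
E
```

```text
time: 1.4
position: [358.6, -427.1, 183.3]
eef_rot: [-3.141, -0.0, 0.382]
ft_force: [-0.6, -0.4, 0.2]
width: 85.3
gripper_force: 0.0
time: 2.4
position: [501.5, -322.0, 153.3]
eef_rot: [-3.141, 0.0, 0.382]
ft_force: [0.2, 0.6, 0.1]
width: 85.4
gripper_force: 0.0
time: 2.78
position: [500.8, -322.7, 153.4]
eef_rot: [-3.141, -0.0, 0.66]
ft_force: [-0.1, 0.5, 0.9]
width: 85.2
gripper_force: 0.0
t 2.775 pos [ 500.8 -322.7  153.4] yaw [-3.141 -0.     0.66 ] F [-0.1  0.5  0.9] q [-0.78  0.26  1.6   0.    1.28  0.14]
shift [-0.01  0.09  3.98] turn [-0. -0. -0.]
```

View pics/b.png

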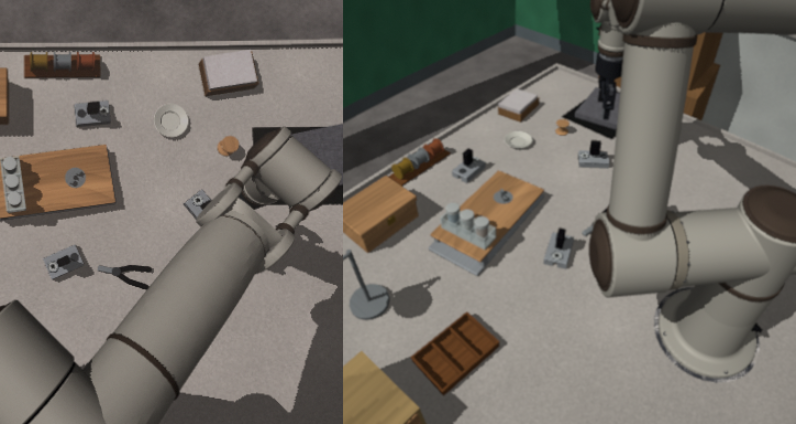

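The lower right, hidden before, holds no other key, so the one under the gripper is the right one. Descending and grasping.

```bash
python3 -m inch '[[0,0.05,0.8,0,0,0],[0,0.04,0.8,0,0,0],[0,0,0.8,0,0,0],[0,0,0.8,0,0,0],[0,0,0.5,0,0,0],[0,0,0.28,0,0,0],[0,0,0,0,0,0]]'
python3 -m inch '[[0,0,0,0,0,0],[0,0,0,0,0,0],[0,0,0,0,0,0],[0,0,0,0,0,0],[0,0,0,0,0,0],[0,0,0,0,0,0]]' -1
python3 -m inch '[[0,0,-0.6,0,0,0],[0,0,-0.8,0,0,0],[0,0,-0.8,0,0,0],[0,0,-0.8,0,0,0],[0,0,-0.8,0,0,0],[0,0,0,0,0,0]]'
python3 -c "
from h import *
goal(560,-25,150,2.57)"
```

```text
time: 3.75
position: [501.7, -326.0, 53.9]
eef_rot: [-3.141, 0.0, 0.66]
ft_force: [-0.2, 0.4, 0.1]
width: 85.4
gripper_force: 0.0
time: 4.5
position: [501.9, -326.3, 54.7]
eef_rot: [3.141, -0.0, 0.66]
ft_force: [-0.4, 0.5, 3.3]
width: 15.7
gripper_force: 58.8
time: 5.25
position: [502.9, -327.2, 151.9]
eef_rot: [3.137, -0.001, 0.66]
ft_force: [0.8, -0.6, -2.6]
width: 15.4
gripper_force: 58.9
t 5.25 pos [ 502.9 -327.2  151.9] yaw [ 3.137e+00 -1.000e-03  6.600e-01] F [ 0.8 -0.6 -2.6] q [-0.78  0.27  1.59  0.    1.27  0.13]
shift [ 9.21 -8.15  0.04] turn [  0.02   0.02 -10.94]
```

```bash
python3 -m inch '[[0,0,0,0,0,-1],[0,0,0,0,0,-1],[0,0,0,0,0,-1],[0,0,0,0,0,-1],[0,0,0,0,0,-1],[0,0,0,0,0,-1],[0,0,0,0,0,-1],[0,0,0,0,0,-1]]'
python3 -m inch '[[0,0,0,0,0,-1],[0,0,0,0,0,-1],[0,0,0,0,0,-0.94],[0,0,0,0,0,0]]'
python3 - <<'E'
from h import *
goal(583,-1,150,2.57)
E
```

```text
time: 6.25
position: [501.2, -325.5, 148.0]
eef_rot: [-3.141, -0.002, 2.062]
ft_force: [-0.1, -0.4, -2.3]
width: 15.1
gripper_force: 58.9
time: 6.75
position: [501.3, -325.6, 148.2]
eef_rot: [3.141, -0.002, 2.568]
ft_force: [-0.6, -0.3, -2.0]
width: 15.1
gripper_force: 58.9
t 6.75 pos [ 501.3 -325.6  148.2] yaw [ 3.141e+00 -2.000e-03  2.568e+00] F [-0.6 -0.3 -2. ] q [-0.78  0.27  1.6   0.    1.27 -1.77]
shift [ 4.3  12.68 -0.06] turn [ 0.   -0.01 -0.01]
```

```bash
python3 -m inch '[[0.3,0.9,0,0,0,0],[0.3,0.9,0,0,0,0],[0.3,0.9,0,0,0,0],[0.3,0.9,0,0,0,0],[0.3,0.9,0,0,0,0],[0.3,0.9,0,0,0,0],[0.3,0.9,0,0,0,0],[0.3,0.9,0,0,0,0]]'
python3 -m inch '[[0.3,0.9,0,0,0,0],[0.3,0.9,0,0,0,0],[0.3,0.9,0,0,0,0],[0.3,0.9,0,0,0,0],[0.3,0.9,0,0,0,0],[0.3,0.9,0,0,0,0],[0,0,0,0,0,0],[0,0,0,0,0,0]]'
python3 - <<'E'
from h import *
goal(583,-1,150,2.57)
t=robot.grab_frame('top');s=robot.grab_frame('side')
o=robot.get_obs();p=o['position'];y=o['eef_rot'][2]
R=np.array([[np.cos(y),-np.sin(y),0],[np.sin(y),np.cos(y),0],[0,0,1]])
pts=p-[0,0,54]+np.array([[29,0,25.5],[44,28,22],[44,-28,22],[-44,28,22],[-44,-28,22],[44,28,0],[44,-28,0],[-44,28,0]])@R.T
print('side exp',proj(s,pts).round(1).tolist());print('top exp',proj(t,pts).round(1).tolist())
c=proj(s,pts)[0].astype(int)+[8,-2];print('c',c)
a=crop(s,tuple(c),36,9);
b=crop(t,tuple(proj(t,pts).mean(0).astype(int)),36,4)
print(proj(t,pts).mean(0).astype(int))
cv2.imwrite('pics/c.png',a[:600,:650]);cv2.imwrite('pics/ct.png',b)
E
```

```text
time: 7.75
position: [548.8, -139.7, 149.1]
eef_rot: [3.141, -0.0, 2.57]
ft_force: [0.5, 0.1, -1.7]
width: 15.1
gripper_force: 58.9
time: 8.75
position: [583.6, -3.9, 149.1]
eef_rot: [-3.141, -0.0, 2.57]
ft_force: [0.4, -0.0, -1.3]
width: 15.1
gripper_force: 59.0
t 8.75 pos [583.6  -3.9 149.1] yaw [-3.141 -0.     2.57 ] F [ 0.4 -0.  -1.3] q [-0.21  0.24  1.64 -0.    1.27 -1.21]
shift [ 0.08  0.08 -0.04] turn [-0. -0. -0.]
side exp [[248.7, 162.9], [260.2, 165.4], [240.2, 169.4], [250.8, 145.7], [231.8, 149.3], [260.0, 171.4], [240.4, 175.4], [250.8, 151.7]]
top exp [[264.9, 162.7], [271.0, 173.6], [252.4, 162.0], [289.2, 145.2], [270.7, 133.8], [270.6, 175.1], [252.4, 163.7], [288.5, 147.2]]
c [256 160]
[269 157]
```

View pics/c.png

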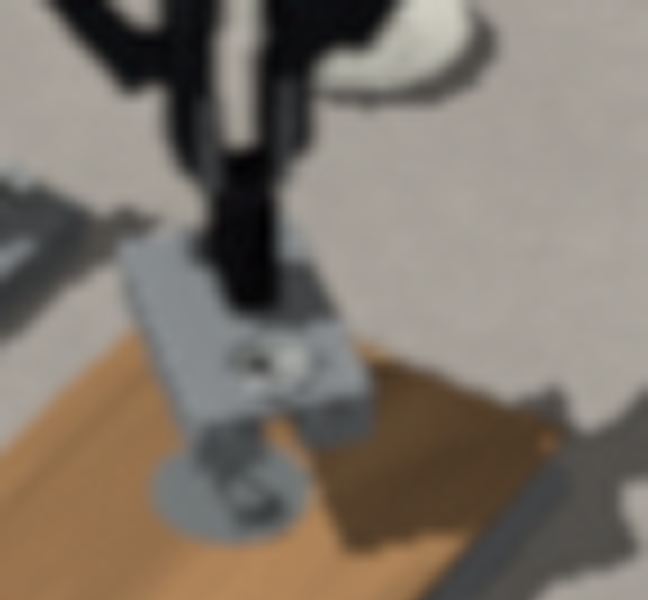

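```bash
python3 - <<'E'
from h import *
t=robot.grab_frame('top');s=robot.grab_frame('side')
for z in(35,37,39,41):
  S=onz(s,[[244.98-.9,177.84-1.1]],z)[0];S0=onz(s,[[244.98,177.84]],z)[0];T=onz(t,[[268.03,160.49]],z)[0];n=np.array([.54,.84]);print(z,S.round(1),T.round(1),'across',[(v[:2]@n).round(1) for v in(S,S0,T)])
print('now across',robot.get_obs()['position'][:2]@n)
E
```

```text
35 [593.   -7.4  35. ] [ 5.827e+02 -3.000e-01  3.500e+01] across [np.float64(314.0), np.float64(312.8), np.float64(314.4)]
37 [591.6  -5.8  37. ] [ 5.823e+02 -2.000e-01  3.700e+01] across [np.float64(314.6), np.float64(313.4), np.float64(314.3)]
39 [590.2  -4.2  39. ] [ 5.819e+02 -2.000e-01  3.900e+01] across [np.float64(315.2), np.float64(314.0), np.float64(314.1)]
41 [588.8  -2.6  41. ] [ 5.815e+02 -1.000e-01  4.100e+01] across [np.float64(315.8), np.float64(314.6), np.float64(313.9)]
now across 311.192218850681
```

View pics/ct.png

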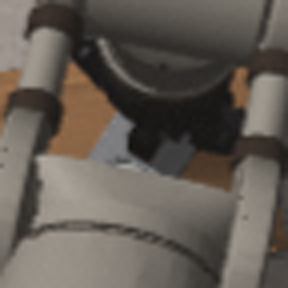

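```bash
python3 -m inch '[[0.04,0.12,0.5,0,0,0],[0,0,0.6,0,0,0],[0,0,0.6,0,0,0],[0,0,0,0,0,0]]'
python3 -m inch '[[0,0,0.1,0,0,0],[0,0,0.1,0,0,0],[0,0,0,0,0,0]]'
python3 -m inch '[[0,0,0.08,0,0,0],[0,0,0,0,0,0]]'
python3 -m inch '[[0,0,0.08,0,0,0],[0,0,0,0,0,0]]'
```

```text
time: 9.45
position: [583.3, -1.1, 104.4]
eef_rot: [-3.14, -0.004, 2.569]
ft_force: [0.2, 0.3, -2.1]
width: 15.0
gripper_force: 59.1
time: 9.82
position: [584.8, -1.3, 101.8]
eef_rot: [3.142, 0.0, 2.569]
ft_force: [0.9, 0.5, -2.3]
width: 15.3
gripper_force: 59.1
time: 10.07
position: [584.7, -1.3, 99.6]
eef_rot: [-3.142, -0.0, 2.569]
ft_force: [-0.7, 0.6, -2.8]
width: 15.2
gripper_force: 59.1
time: 10.32
position: [584.9, -1.3, 97.8]
eef_rot: [3.141, 0.0, 2.569]
ft_force: [-0.3, 0.4, -1.4]
width: 15.3
gripper_force: 59.2
```

```bash
for i in 1 2 3; do python3 -m inch '[[0,0,0.06,0,0,0],[0,0,0,0,0,0]]' | egrep 'pos|eef|force'; done
```

```text
position: [585.3, -1.4, 96.8]
eef_rot: [3.141, 0.001, 2.569]
ft_force: [-0.6, -0.5, 2.2]
gripper_force: 59.7
position: [585.0, -1.3, 95.0]
eef_rot: [3.141, 0.001, 2.569]
ft_force: [0.4, -0.5, 2.8]
gripper_force: 59.8
position: [585.2, -1.6, 93.6]
eef_rot: [3.141, 0.001, 2.569]
ft_force: [-0.4, -0.8, 4.5]
gripper_force: 60.0
```

```bash
for i in 1 2 3; do python3 -m inch '[[0,0,0.06,0,0,0],[0,0,0,0,0,0]]' | egrep 'pos|eef|ft_force'; done
```

```text
position: [585.4, -1.9, 92.5]
eef_rot: [-3.141, 0.002, 2.57]
ft_force: [-0.1, -1.2, 5.9]
position: [586.0, -2.1, 92.0]
eef_rot: [3.142, 0.003, 2.569]
ft_force: [-1.3, -1.9, 10.9]
position: [586.6, -2.3, 91.8]
eef_rot: [3.141, 0.004, 2.57]
ft_force: [-3.0, -1.6, 16.6]
```

```bash
python3 -m inch '[[0,0,0,0,0,-0.5],[0,0,-0.03,0,0,-0.5],[0,0,0,0,0,0]]' | egrep 'pos|eef|force'
python3 -m inch '[[0,0,-0.03,0,0,-0.5],[0,0,-0.03,0,0,-0.5],[0,0,0,0,0,0]]' | egrep 'pos|eef|force'
python3 -c "
from station import robot
print(robot.get_obs()['moment'])"
```

```text
position: [587.0, -1.9, 92.7]
eef_rot: [3.14, 0.005, 2.743]
ft_force: [-1.9, -1.4, 16.6]
gripper_force: 61.6
position: [587.1, -1.5, 94.3]
eef_rot: [3.141, 0.005, 2.918]
ft_force: [-1.2, 0.2, 16.5]
gripper_force: 61.6
[ 0.07589667  0.39015301 -0.48205647]
```

```bash
python3 -m inch '[[0,0,-0.035,0,0,-0.5],[0,0,-0.035,0,0,-0.5],[0,0,-0.035,0,0,-0.5],[0,0,-0.035,0,0,-0.5],[0,0,0,0,0,0],[0,0,0,0,0,0],[0,0,0,0,0,0],[0,0,0,0,0,0]]' | egrep 'pos|eef|force'
python3 - <<'E'
from h import *
o=robot.get_obs();p=o['position'];y=o['eef_rot'][2]
s=robot.grab_frame('side')
v=p-[0,0,54-25.5]+29*np.array([np.cos(y),np.sin(y),0]);q=proj(s,[v])[0];print(q,o['moment'])
c=tuple(q.round().astype(int));print(c)
cv2.imwrite('pics/d.png',cv2.convertScaleAbs(crop(s,c,17,17),alpha=1.3))
E
```

```text
position: [586.9, -0.7, 97.6]
eef_rot: [3.141, 0.005, -3.017]
ft_force: [-1.9, 3.4, 15.9]
gripper_force: 61.7
[252.57704985 174.03904697] [ 0.49987352  0.36072237 -0.4837828 ]
(np.int64(253), np.int64(174))
```

View pics/d.png

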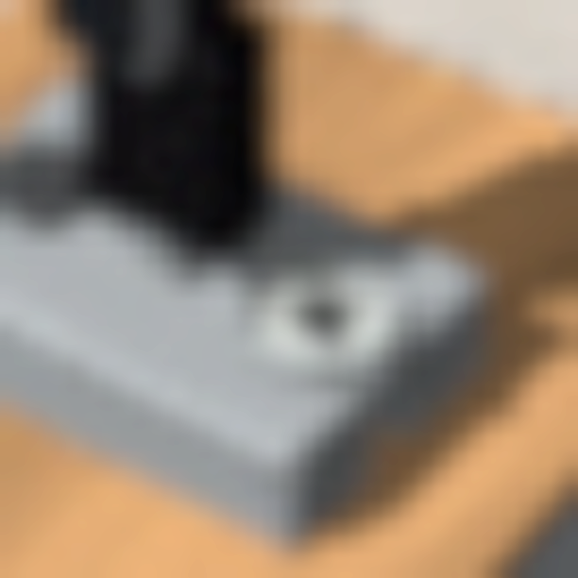

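The bubble is at about (320,315) in the crop and the vial at about (325,320), so it is nearly centred. I need sub-pixel numbers from averaged frames.

```bash
cat >> h.py <<'E'
def bub(n=4,show=False):
    o=robot.get_obs();p=o['position'];y=o['eef_rot'][2]
    fs=[robot.grab_frame('side') for _ in range(n)];s=fs[0]
    im=np.mean([f['color'].astype(float) for f in fs],0)
    R=np.array([[np.cos(y),-np.sin(y),0],[np.sin(y),np.cos(y),0],[0,0,1]])
    q=proj(s,p-[0,0,54]+np.array([[29,0,25.5],[29+12,0,25.5],[29,12,25.5]])@R.T)
    return s,im,q,p,y
E
python3 - <<'E'
from h import *
s,im,q,p,y=bub()
g=im.mean(2);np.set_printoptions(linewidth=200)
print(q);print('cols 246..260, rows 168..183');print(g[166:184,245:262].round().astype(int))
print((im[:,:,0]-im[:,:,2])[166:184,245:262].round().astype(int))
E
```

```text
[[252.57519827 174.03355894]
 [256.15496294 175.63853007]
 [254.88221103 171.62748123]]
cols 246..260, rows 168..183
[[ 14  14  14  11   7  10  43  86 111 116 117 119 120 120 120 122 126]
 [ 13  15  14  11   6   8  34  72  96 106 112 118 120 121 122 125 127]
 [ 13  13  13  11   8   8  28  57  77  87  99 109 117 120 117 113 112]
 [ 24  16  13  10   8  13  33  55  67  72  80  90 101 105  94  83  80]
 [ 56  32  18  12  11  24  45  60  66  67  68  71  75  76  71  71  72]
 [ 89  62  39  31  33  43  58  64  65  67  69  71  72  72  75  88  95]
 [111  90  71  73  73  65  66  72  73  75  84  95 100  98 102 117 124]
 [127 113 106 115 113  92  86  99 102  97 108 126 133 131 129 133 136]
 [136 133 132 136 133 116 114 128 120 102 105 127 143 146 137 130 131]
 [137 137 138 138 136 125 134 142 116  78  76 114 148 151 126 113 114]
 [137 137 137 137 135 132 144 156 139 107  98 131 154 143 111  93  88]
 [138 137 137 137 137 138 145 153 153 140 128 137 141 119  88  70  64]
 [139 138 138 137 136 134 135 138 138 133 125 123 115  92  68  57  56]
 [143 142 139 138 137 136 134 131 126 119 111 104  94  77  6
[... 874 characters left out ...]
  6   6   5   4   1   0   0   0   0   0   1   3   4   6   6]
 [  6   6   6   6   6   4   1   0  -1   0   0   0   0   2   4   5   5]
 [  6   6   5   6   6   5   2   1   0   0   0   0   1   2   4   4   4]
 [  6   6   6   6   6   5   4   2   2   2   2   2   2   3   4   3   3]
 [  6   5   6   6   6   6   5   4   4   3   3   3   4   4   3   2   2]
 [  7   6   6   6   6   6   6   5   5   4   4   4   4   4   4   3   1]
 [  6   6   6   6   6   6   6   6   6   5   5   5   4   3   3   2  -5]
 [  4   5   6   7   7   6   6   6   6   6   4   4   2  -1  -1  -6 -17]
 [  4   4   5   5   6   7   6   6   6   5   4   2  -5 -14 -15 -20 -31]
 [  4   5   4   5   5   5   6   5   4   4   3   1 -10 -26 -33 -36 -46]]
```

```bash
cat >> h.py <<'E'
def meas(im,c0,half=6):
    g=im.mean(2);r=(im[:,:,0]-im[:,:,2])/np.maximum(g,20)
    v,u=np.mgrid[0:384,0:512]
    near=np.hypot(u-c0[0],(v-c0[1])*1.25)<half
    w=np.clip(1-r/.042,0,1)*near*(r>-.03)*(g>45)
    w[w<.35]=0
    vc=np.array([(w*u).sum(),(w*v).sum()])/w.sum()
    e=(w>.5).astype(np.uint8);cn=max(cv2.findContours(e,0,1)[0],key=cv2.contourArea);el=cv2.fitEllipse(cn)
    bn=np.hypot(u-c0[0],(v-c0[1]))<3.2
    d=np.clip(122-g,0,None)*bn
    bc=np.array([(d*u).sum(),(d*v).sum()])/d.sum()
    return vc,w.sum(),el,bc
def report(s,im,c0,z):
    vc,a,el,bc=meas(im,c0);P=onz(s,[vc,el[0],bc],z)
    print('vial',vc.round(2),a.round(1),'ell',np.round(el[0],2),np.round(el[1],1),'bub',bc.round(2))
    print('bub-vial mm',(P[2]-P[0])[:2].round(2),'bub-ell',(P[2]-P[1])[:2].round(2))
E
python3 - <<'E'
from h import *
s,im,q,p,y=bub(3)
for c in((254.3,175.0),(254.6,174.7)): report(s,im,c,p[2]-28.5)
r=(im[:,:,0]-im[:,:,2])/im.mean(2);np.set_printoptions(linewidth=200)
print((r[169:181,248:262]*1000).round().astype(int));print(p,y)
E
```

```text
vial [254.55 175.13] 33.7 ell [254.49 175.09] [4.4 8. ] bub [254.23 173.8 ]
bub-vial mm [ 4.23 -3.6 ] bub-ell [ 3.99 -3.61]
vial [254.63 174.97] 34.9 ell [254.49 175.09] [4.4 8. ] bub [254.2  173.48]
bub-vial mm [ 4.89 -3.94] bub-ell [ 4.91 -4.58]
[[  98    0   76   92   55   20  -69 -234 -413 -539 -607 -643 -657 -657]
 [ 110   53   27   66   55   55   59   19  -74 -208 -334 -417 -458 -504]
 [  64   61   47   47   46   51   50   49   57   41   14  -40  -94 -164]
 [  50   50   46   50   37   27   31   28   25   40   48   46   31    3]
 [  44   44   43   27   10   10    7    6    8   23   33   44   43   41]
 [  42   45   37   12    0    3    3    0    3    7   18   34   41   41]
 [  36   42   29    7    2    0    0   -9   -3    2   18   26   44   44]
 [  41   42   33   14    2   -2    3    3    5    6   16   27   43   45]
 [  39   42   41   28   13   13   12   10    7   12   19   38   43   52]
 [  41   42   42   35   34   26   23   21   24   32   33   39   53   42]
 [  44   41   44   40   41   37   34   39   42   46   47   55   54   18]
 [  45   48   43   44   37   42   40   41   47   48   46   45   29  -80]]
[586.90965094  -0.69967748  97.59415674] -3.016911259520699
```

```bash
python3 - <<'E'
from h import *
s,im,q,p,y=bub(3)
np.save('im.npy',im)
a=im[145:245,172:296].astype(np.uint8)
cv2.imwrite('pics/e.png',cv2.resize(a,None,fx=6,fy=6,interpolation=cv2.INTER_CUBIC)[:600,:744])
E
```

```text
(no output)
```

View pics/e.png

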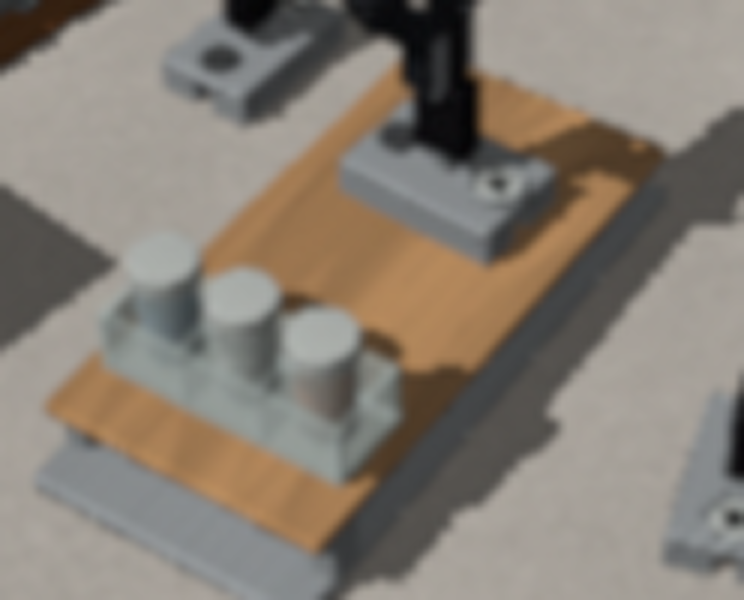

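```bash
cat > edge.py <<'E'
from h import *
from scipy.optimize import brentq
t=robot.grab_frame('top');s=robot.grab_frame('side')   # calibrations only
T0=cv2.imread('pics/top0.png').astype(float);S0=cv2.imread('pics/side0.png').astype(float)
im=np.load('im.npy')
def edge(I,scans,cols):
    P=[]
    for k,(a,b) in scans:
        w=(I[:,:,2]-I[:,:,0]);pr=w[a:b,k] if cols else w[k,a:b]
        pr=cv2.GaussianBlur(pr.reshape(-1,1),(1,3),0)[:,0]
        lo,hi=np.median(pr[:4]),np.median(pr[-4:]);h=(lo+hi)/2
        i=np.argmax(pr>h)
        x=a+i-1+(h-pr[i-1])/(pr[i]-pr[i-1]);P.append((k,x) if cols else (x,k))
    return np.array(P)
def lin(P,y):
    m=np.ones(len(P),bool)
    for _ in range(3):
        c=np.polyfit(P[m][:,1],P[m][:,0],1);r=P[:,0]-np.polyval(c,P[:,1]);m=abs(r)<2.5*max(r[m].std(),.2)
    return c,r[m].std(),m.sum()
yh=120+70
def yawx(f,uv,th):
    o,d=ray(f,uv);# plane z=45+th*(yh-y)... foot end at smaller y
    s_=(45+th*(yh-o[1])-o[2])/(d[:,2]+th*d[:,1]);P=o+d*s_[:,None]
    c,sd,n=lin(P[:,:2],None);return c[0],sd,n,np.polyval(c,0),P[:,1].min(),P[:,1].max()
et=edge(T0,[(k,(int(141-8-(k-225)*8/72),int(141+10-(k-225)*8/72))) for k in range(226,294)],True)
def sc(x0,y0,x1,y1):
    return [(k,(int(x0+(k-y0)*(x1-x0)/(y1-y0))-9,int(x0+(k-y0)*(x1-x0)/(y1-y0))+9)) for k in range(int(y1)+1,int(y0))]
L=sc(172+205/6,145+250/6,172+385/6,145+92/6)
es=edge(im,L,False);e0=edge(S0,L,False)
for th in(-.06,-.04,-.02,-.01,0,.01):
    print(th,'top0',np.round(yawx(t,et,th),4)[:4],'side0',np.round(yawx(s,e0,th),4)[:4],'now',np.round(yawx(s,es,th),4))
E
python3 edge.py
```

```text
-0.06 top0 [-1.431000e-01  2.012000e-01  6.500000e+01  6.583658e+02] side0 [-1.537000e-01  2.685000e-01  2.500000e+01  6.615961e+02] now [-3.507000e-01  4.095000e+00  2.500000e+01  6.787318e+02 -2.621290e+01
  9.211320e+01]
-0.04 top0 [-1.378000e-01  2.007000e-01  6.500000e+01  6.573619e+02] side0 [-1.39700e-01  2.67200e-01  2.50000e+01  6.58934e+02] now [-3.395000e-01  4.078000e+00  2.500000e+01  6.765978e+02 -2.258170e+01
  9.346180e+01]
-0.02 top0 [-1.326000e-01  2.001000e-01  6.500000e+01  6.563579e+02] side0 [-1.256000e-01  2.660000e-01  2.500000e+01  6.562719e+02] now [-3.283000e-01  4.061600e+00  2.500000e+01  6.744636e+02 -1.907030e+01
  9.477380e+01]
-0.01 top0 [-1.29900e-01  1.99800e-01  6.50000e+01  6.55856e+02] side0 [-1.186000e-01  2.654000e-01  2.500000e+01  6.549408e+02] now [-3.226000e-01  4.053500e+00  2.500000e+01  6.733966e+02 -1.735780e+01
  9.541650e+01]
0 top0 [-1.27300e-01  1.99500e-01  6.50000e+01  6.55354e+02] side0 [-1.116000e-01  2.648000e-01  2.500000e+01  6.536098e+02] now [-3.170000e-01  4.045600e+00  2.500000e+01  6.723295e+02 -1.567310e+01
  9.605050e+01]
0.01 top0 [-1.24600e-01  1.99200e-01  6.50000e+01  6.54852e+02] side0 [-1.046000e-01  2.643000e-01  2.500000e+01  6.522787e+02] now [-3.114000e-01  4.037800e+00  2.500000e+01  6.712624e+02 -1.401560e+01
  9.667620e+01]
```

```bash
cat >> edge.py <<'E'
print('--- robust')
ok=lambda P:P[[abs(p[0]-np.median(P[:,0]-(P[:,1]-P[:,1].mean())*np.polyfit(e0[:,1],e0[:,0],1)[0])-(p[1]-P[:,1].mean())*np.polyfit(e0[:,1],e0[:,0],1)[0])<1.5 for p in P]]
a=ok(e0);b=ok(es);rows=np.intersect1d(a[:,1],b[:,1]);a=a[np.isin(a[:,1],rows)];b=b[np.isin(b[:,1],rows)]
print(len(rows),rows.min(),rows.max(),'shift px',(b[:,0]-a[:,0]).round(2))
for th in(-.045,-.036,-.03): print('0',th,np.round(yawx(s,a,th)[:4],4),np.round(yawx(t,et,th)[0],4))
for th in(-.02,-.01,0,.01): print('now',th,np.round(yawx(s,b,th)[:4],4))
E
python3 edge.py | sed -n '/robust/,$p'
```

```text
--- robust
14 172.0 185.0 shift px [-3.67 -2.46 -1.73 -1.51 -1.34 -1.13 -1.2  -1.26 -1.09 -1.07 -1.04 -1.04
 -1.03 -0.98]
0 -0.045 [-1.362000e-01  1.653000e-01  1.400000e+01  6.591361e+02] -0.1392
0 -0.036 [-1.298000e-01  1.650000e-01  1.400000e+01  6.579296e+02] -0.1368
0 -0.03 [-1.256000e-01  1.649000e-01  1.400000e+01  6.571253e+02] -0.1352
now -0.02 [-1.478000e-01  2.135000e-01  1.200000e+01  6.606445e+02]
now -0.01 [-1.409000e-01  2.132000e-01  1.200000e+01  6.593363e+02]
now 0 [-1.340000e-01  2.128000e-01  1.200000e+01  6.580282e+02]
now 0.01 [-1.272000e-01  2.125000e-01  1.200000e+01  6.567201e+02]
```

The other estimates put the shelf slightly low: TCP height about -0.008 and edge fit about -0.005, against about +0.002 from the bubble. I'll turn a little further and measure the bubble again.

```bash
python3 -m inch '[[0,0,-0.02,0,0,-0.35],[0,0,0,0,0,0],[0,0,0,0,0,0],[0,0,0,0,0,0],[0,0,0,0,0,0],[0,0,0,0,0,0]]' | egrep 'time|pos|eef|force'
python3 - <<'E'
from h import *
s,im,q,p,y=bub(5)
np.set_printoptions(linewidth=200);g=im.mean(2)
print(g[171:180,249:261].round().astype(int))
r=((im[:,:,0]-im[:,:,2])/g*1000)[171:180,249:261].round().astype(int);print(r)
# dark spot: darkness against a local background, shadow-free rows
d=np.clip(.8*cv2.morphologyEx(g.astype(np.float32),cv2.MORPH_CLOSE,np.ones((1,7)))-g,0,None)
v,u=np.mgrid[0:384,0:512];d=d*(np.hypot(u-254.5,v-175)<2.6);print('bub',(d*u).sum()/d.sum(),(d*v).sum()/d.sum())
print(q[0],'per mm +y:',(proj(s,[[560,0,70],[560,1,70]])[1]-proj(s,[[560,0,70]])[0]),robot.get_obs()['moment'])
E
```

```text
time: 15.08
position: [586.9, -0.6, 98.1]
eef_rot: [3.141, 0.005, -2.956]
ft_force: [-1.6, 3.4, 15.8]
gripper_force: 61.7
[[ 39  47  58  64  68  73  82  90  89  91  97 101]
 [ 77  67  70  74  81 100 118 123 119 118 118 123]
 [110  92 103 113 107 114 128 134 139 137 119 119]
 [125 116 135 148 124  90  88 119 150 153 126 116]
 [133 132 145 150 126  85  74 112 150 154 125 105]
 [137 141 147 144 132 119 113 118 138 141 111  82]
 [136 136 138 130 125 139 143 130 122 115  91  66]
 [137 135 131 123 125 137 137 124 106  89  72  60]
 [138 138 136 134 134 136 134 126 107  81  64  59]]
[[42 43 56 53 44 33 36 56 56 53 41 20]
 [49 45 40 30 27 12 17 26 35 44 51 49]
 [47 41 19 11  4  5  5 12 17 26 30 45]
 [46 35 13  8  3  2  5 10 11 14 24 41]
 [44 43 19  8  2  7  8 11  9 14 27 40]
 [44 44 34 19 14 10  9 14 13 20 32 49]
 [41 46 45 40 24 17 15 19 25 35 40 48]
 [41 43 44 42 40 37 34 36 39 45 47 60]
 [43 45 44 43 42 41 42 40 47 47 56 61]]
bub 254.6335619224194 174.60336686911427
[252.88758498 173.57304743] per mm +y: [-0.23020004  0.18427036] [ 0.64297787  0.4213736  -0.55483057]
```

```bash
python3 -c "
from station import robot
print(robot.sign_off())"
```

```text
the job is handed in; nothing more can be done
None
```

I set the level key over the foot's lugs and turned the foot until the bubble read centred. I handed the job in at about 15 s, still gripping the key and pressing it flush with about 16 N; shelf tilt measured within roughly ±0.005 rad of level, though height and edge checks hinted at a few thousandths low, and no verdict came back.

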